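# Snap down the tabs of the stamp case

## Task

The lid of the long stamp case on the desk pad is closed, but its three snap tabs, one at the front and one at each end, still stand up. Press each tab in turn fully down, until it lies level with the lid. Do not touch the small square case, whose tabs also stand up.

Things in the scene. Friction and masses are not known exactly. Their poses are not given: they have to be found in the camera images.
- long_case: Long stamp case, fixed: black box, grey lid, 100 (x) by 150 (y) mm, lid top 54 mm up. Origin: centre of underside. Front (-x) has one tab, each y end one, the back (+x) two steel hinges. Tabs: grey flaps 40 mm wide, 34 long, 4 thick, end lip 12 mm, slanting outward and up to 71 mm high. Shut fingertips pushed straight down do.
- tab_front (a joint): Grey tab on the long case's front (-x); hinge line 55 mm from the case's centre, 54 mm up. Press about (-77, 0) (mm, case frame): tab top there 67 mm up when raised, 56 when down. rad: 0 = 26 deg above level, 0.45 = level, its stop; starts at 0 to 0.08. Pushing down takes about 3 to 8 N; it stays where it is left, no spring.
- tab_left (a joint): Grey tab on the long case's left (+y) end; hinge line 80 mm from the case's centre, 54 mm up. Press about (0, 102) (mm, case frame): tab top there 67 mm up when raised, 56 when down. rad: 0 = 26 deg above level, 0.45 = level, its stop; starts at 0 to 0.08. Pushing down takes about 3 to 8 N; it stays where it is left, no spring.
- tab_right (a joint): Grey tab on the long case's right (-y) end; hinge line 80 mm from the case's centre, 54 mm up. Press about (0, -102) (mm, case frame): tab top there 67 mm up when raised, 56 when down. rad: 0 = 26 deg above level, 0.45 = level, its stop; starts at 0 to 0.08. Pushing down takes about 3 to 8 N; it stays where it is left, no spring.
- small_case: The small case, to be left alone: same plastics and height (54 mm, raised tabs up to 71 mm), but square, 85 by 85 mm, with only two raised tabs, on its +y and -y sides, reaching 82 mm from its centre. Fixed. Origin: centre of its underside.
Mind the look-alikes: they are no part of the job. What is shaped like the long_case but purple is not meant.

How it is judged:
At the end, for the whole second after the job is handed in: All three tabs of the long case are down: each joint above 0.275 rad, that is within about 10 degrees of level (0.45) (value of joint each of tab_front, tab_left, tab_right above 0.275 rad); the robot touches nothing.
It fails at once if the small square case is touched (more than 1 N) (contact force between any of the fingers, the arm and small_case above 1 N).
It also fails if it takes over 38 s, if anything falls off the work surface, if the arm or the gripper's body presses on something with over 40 N, if the wrist force passes 120 N, or if a joint passes its speed limit or range.

## Robot

A 7-joint arm with a two-finger parallel gripper is mounted at the origin on the work surface. World frame = base frame: x ahead of the robot, y to its left, z up, the work surface at z = 0. Lengths are in m, angles in rad, forces in N, time in s.
With the tool pointing down it reaches from about 0.425 to 0.925 m from the base axis. Payload 6.8 kg.
Tool frame: the origin (TCP) lies midway between the tips of the shut fingers; the grasp point (between the pads) lies bot.grip_point_offset behind it (bot.grip_point_offset is the distance from the TCP to the grasp point, in m); z points along the fingers, y is the line along which they close (so a half turn about z gives the same grasp; the last joint's range is limited). The gripper opens to 85 mm and grips with 20 to 120 N. Pads are 22 mm wide; open, the fingers measure 114 mm over their backs; the gripper's body (76 mm by 85 mm) begins 54 mm behind the grasp point. The pads swing forward as they close: fully open they stand 13 mm farther back than shut.
Start: joints at [1.18, 0.477, 0.022, 1.555, -0.011, 1.109, -0.083], TCP at [0.188, -0.648, 0.231] pointing down, gripper open.
Joint ranges: [-2.96, 2.96], [-0.34, 2.1], [-1.41, 1.46], [0.24, 2.44], [-1.37, 4.51], [0.17, 1.92], [-2.96, 2.96]. Speed limits (rad/s): [2.39, 2.39, 3.14, 3.14, 3.14, 3.14, 3.14].

## Interface

Orientations are given as a unit quaternion [w, x, y, z].
In Python, from station import get_obs, cams, job, bot gives the robot as it stands.
- The arm moves only by the tool arm_command, never from a script. Its argument "rows" is a list that holds one entry, the list of rows, each a list of 5 numbers: the finger opening in mm, from 0 to 85.4, then the shift along the world's x, y, z in units of 60 mm (1.0 is 60 mm), then the turn about the world's z in units of 0.08 rad (1.0 is 0.08 rad). In form: [[[grip, x, y, z, turn], ...]]. A call has exactly 10 rows; each row shifts and turns the commanded pose from where the row before left it; what a row does not reach is not made up. A row lasts 1/8 s, in which the tool goes at most 62.5 mm and 10.7 degrees, less where a joint would pass 70% of its speed; a pose out of reach is approached as far as the arm can. A call with a number of a shift or a turn outside -1 to 1 is refused whole. A call with a gripper value outside its range is refused whole. The fingers move at their own pace and stop on an object; "newtons" is the grip in N (left out, the last holds). Time passes only in rows, so rows that do not move let the fingers close, or fill a call up. It gives the time, the measured TCP pose, the force, the opening and the grip force at its end, in the units of the state.
- get_obs(): the state, without advancing time (a new reading comes with each control period).
- cams.read_camera(name): name is "scene" or "top"; returns the picture (400x640x3 uint8, red, green, blue); there is no depth.
- cams.camera_params(name): a dict with "K" (3x3 intrinsics, pixels), "extrinsics" (4x4, takes a point from camera to world coordinates). Camera axes: x right, y down, z forward; pixel columns grow to the right and rows downward; lengths in m; the calibration is good to about 2 mm. A picture is of the moment at which its call begins. camera_params takes no time and is no camera call.
- job.hand_in(): hands the job in; it is judged then, once.
The state is a dict: "t": time; "q": joint angles; "joint_vel": joint speeds; "joint_torque": joint torques, N m; "eef_pos": TCP position; "tool_rot": TCP orientation; "contact_force": force on the tool from outside, world axes, zero at the start; "torque": the same for the moment, N m; "gripper_width": opening from 0.0 (shut) to 1.0 (fully open); "grasp_force": force on a finger pad.
Only numpy, scipy, OpenCV 4.12 (cv2) and the standard library are available. Lean on these libraries where they do the work, as an engineer would, in place of code of your own. Each camera call takes 0.05 s, during which the arm holds its last target. There are 200 camera calls.

## Working session

There is one attempt and no reset: what is moved stays moved. The work goes in short steps, Python scripts to look and compute and a tool call to move; the robot and the scene stay as the last step left them, time stands still between calls to the robot, and variables do not carry over. Pictures are saved under pics/ and viewed, at most 10 in all, crops included, and the job is handed in when it is done.

Besides the shell and the picture viewer there is one more tool, called as a command line: name --argument value ..., lists and objects as JSON in quotes. arm_command: Moves the arm, as the interface text tells. Its arguments: {"type":"object","properties":{"rows":{"type":"array"},"newtons":{"type":"number"}},"required":["rows"]}

```bash
mkdir -p pics
python3 - <<'E'
from station import get_obs,cams,bot
import cv2,numpy as np
ims=[]
for n in("scene","top"):
    im=cams.read_camera(n);cv2.imwrite(f"pics/{n}0.png",im[...,::-1])
    p=cams.camera_params(n);print(n,np.round(p["K"],1).tolist(),np.round(p["extrinsics"],3).tolist())
o=get_obs();print(o["t"],o["eef_pos"],o["tool_rot"],o["gripper_width"],bot.grip_point_offset)
E
```

```text
scene [[367.0, 0.0, 328.8], [0.0, 367.0, 203.4], [0.0, 0.0, 1.0]] [[0.592, 0.547, -0.592, 1.096], [0.806, -0.383, 0.451, -0.286], [0.02, -0.744, -0.668, 0.686], [0.0, 0.0, 0.0, 1.0]]
top [[380.5, 0.0, 313.5], [0.0, 380.5, 201.3], [0.0, 0.0, 1.0]] [[-0.013, -0.996, 0.088, 0.476], [-1.0, 0.014, 0.014, 0.13], [-0.016, -0.087, -0.996, 0.92], [0.0, 0.0, 0.0, 1.0]]
0.1 [ 0.18816416 -0.64768879  0.23041354] [-8.19870772e-04  9.90020381e-01  1.40921740e-01 -1.91071846e-04] 1.0004309566922753 0.0187
```

View pics/scene0.png

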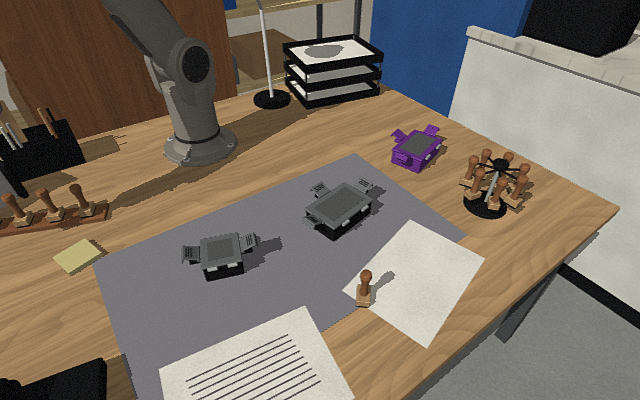

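View pics/top0.png

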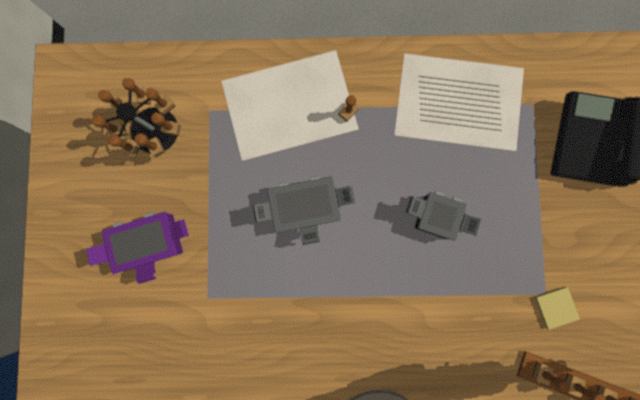

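The long case is centred near top (303,206) / scene (338,208), grey with three tabs at top (262,212), (346,195) and (310,236). The look-alikes are the purple case at top (143,243) and the square two-tab case at (443,215). Only the grey one with three tabs fits. I'll confirm with one enlarged crop.

Run:
```python
import cv2,numpy as np
a=cv2.imread("pics/top0.png")[160:260,220:370];b=cv2.imread("pics/scene0.png")[165:250,290:390]
a=cv2.resize(a,None,fx=5,fy=5,interpolation=cv2.INTER_CUBIC)[:, :750]
b=cv2.resize(b,None,fx=5,fy=5,interpolation=cv2.INTER_CUBIC)
a=cv2.convertScaleAbs(a,alpha=1.6)
cv2.imwrite("pics/cropt.png",a);cv2.imwrite("pics/crops.png",cv2.convertScaleAbs(b,alpha=1.6))
```

```text
(no output)
```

View pics/cropt.png

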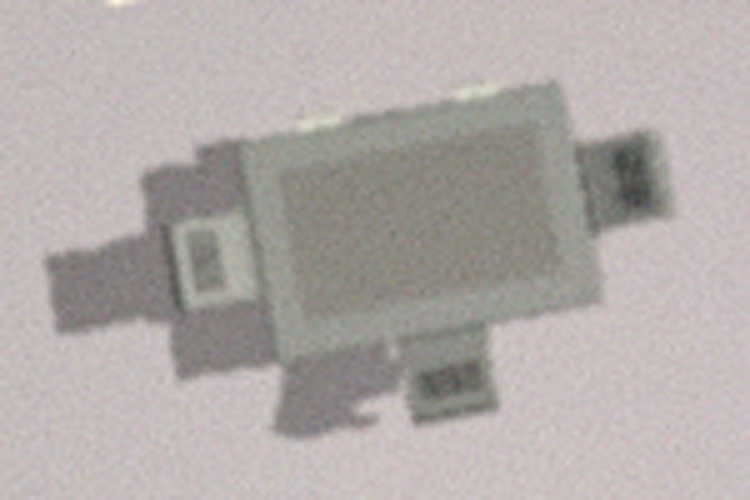

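View pics/crops.png

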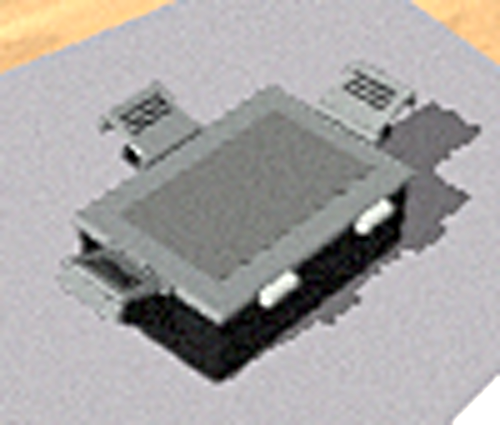

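The crop confirms the grey case with three raised tabs and hinges on its far side. Next I triangulate the lid corners and tab panels from the two views.

Run:
```python
from station import cams
import cv2,numpy as np
def ext(n):
    p=cams.camera_params(n);return np.array(p["K"]),np.array(p["extrinsics"])
def P(n):
    K,E=ext(n);return K@np.linalg.inv(E)[:3]
def plane(n,uv,z):
    K,E=ext(n);d=E[:3,:3]@np.linalg.inv(K)@[*uv,1];return E[:3,3]+d*(z-E[2,3])/d[2]
T=np.array([[243,142],[563,80],[602,300],[283,360],[450,380],[205,260],[632,178]])/5+[220,160]-.4
S=np.array([[412,175],[222,320],[78,215],[270,88],[145,113],[368,88],[105,268]])/5+[290,165]-.4
X=cv2.triangulatePoints(P("top"),P("scene"),T.T,S.T);X=(X[:3]/X[3]).T
print(np.round(X,4))
L=X[:4];print("z",L[:,2].mean())
L=np.array([plane("top",t,.054)[:2] for t in T[:4]]);Ls=np.array([plane("scene",t,.054)[:2] for t in S[:4]])
for Q in(L,Ls,X[:4,:2]):
    c=Q.mean(0);ey=(Q[0]-Q[1]+Q[3]-Q[2]);ex=(Q[0]-Q[3]+Q[1]-Q[2])
    yaw=np.arctan2(-ey[0],ey[1]);print(c,np.linalg.norm(ey)/2,np.linalg.norm(ex)/2,yaw,np.arctan2(ex[1],ex[0]))
    R=np.array([[np.cos(yaw),-np.sin(yaw)],[np.sin(yaw),np.cos(yaw)]])
    for n,p in(("F",(-.077,0)),("L",(0,.102)),("R",(0,-.102))):print(n,np.round(c+R@p,4))
s=plane("top",(443,215),.054);print("small",s)
```

```text
[[0.5847 0.2463 0.0499]
 [0.6118 0.0992 0.0505]
 [0.5102 0.0833 0.0512]
 [0.4845 0.2286 0.0509]
 [0.4741 0.1518 0.0621]
 [0.5293 0.2614 0.0654]
 [0.5631 0.0674 0.0646]]
z 0.05062665002131192
[0.54710802 0.16365221] 0.14861608052100422 0.10206411624919579 0.17511780100321703 0.1670304518071339
F [0.4713 0.1502]
L [0.5293 0.2641]
R [0.5649 0.0632]
[0.55103122 0.16250207] 0.14683304750163378 0.10213022738792095 0.18076341790102582 0.15458561055351744
F [0.4753 0.1487]
L [0.5327 0.2628]
R [0.5694 0.0622]
[0.54777671 0.16434043] 0.14862105886180402 0.10229482482813462 0.1786619699467398 0.1647113100501474
F [0.472  0.1507]
L [0.5296 0.2647]
R [0.5659 0.064 ]
small [ 0.51669062 -0.15082608  0.054     ]
```

arm_command --rows '[[[0, 0.3, 0.6, 0, 0], [0, 0.3, 0.6, 0, 0], [0, 0.3, 0.6, 0, 0], [0, 0.3, 0.6, 0, 0], [0, 0.3, 0.6, 0, 0], [0, 0.3, 0.6, 0, 0], [0, 0.3, 0.6, 0, 0], [0, 0.3, 0.6, 0, 0], [0, 0.3, 0.6, 0, 0], [0, 0.3, 0.6, 0, 0]]]' --newtons 40

```text
t: 1.35
eef_pos: [0.3686, -0.2869, 0.2311]
tool_rot: [-0.0, 0.99, 0.141, -0.0]
contact_force: [0.4, -0.1, -0.3]
gripper_width: 0.005
grasp_force: 0.0
```

arm_command --rows '[[[0, 0.33, 0.6, 0, 0], [0, 0.33, 0.6, 0, 0], [0, 0.33, 0.6, 0, 0], [0, 0.33, 0.6, 0, 0], [0, 0.33, 0.6, 0, 0], [0, 0.33, 0.6, 0, 0], [0, 0.33, 0.6, 0, 0], [0, 0.33, 0.6, 0, 0], [0, 0.33, 0.6, 0, 0], [0, 0.33, 0.4, 0, 0]]]'

```text
t: 2.6
eef_pos: [0.5665, 0.0618, 0.231]
tool_rot: [-0.0, 0.99, 0.142, -0.0]
contact_force: [-0.1, -0.2, 1.2]
gripper_width: -0.002
grasp_force: 0.0
```

arm_command --rows '[[[0, 0, 0, -0.5, 0], [0, 0, 0, -0.5, 0], [0, 0, 0, -0.5, 0], [0, 0, 0, -0.5, 0], [0, 0, 0, -0.4, 0], [0, 0, 0, -0.1, 0], [0, 0, 0, -0.1, 0], [0, 0, 0, -0.1, 0], [0, 0, 0, -0.1, 0], [0, 0, 0, -0.1, 0]]]'

```text
t: 3.85
eef_pos: [0.5673, 0.0589, 0.0577]
tool_rot: [0.001, 0.99, 0.14, 0.001]
contact_force: [-0.4, -3.3, 3.1]
gripper_width: -0.0
grasp_force: 1.8
```

arm_command --rows '[[[0, 0, 0, -0.04, 0], [0, 0, 0, -0.03, 0], [0, 0, 0, 0, 0], [0, 0, 0, 0, 0], [0, 0, 0, 0.5, 0], [0, 0, 0, 0.5, 0], [0, -0.4, 0.4, 0, 0], [0, -0.4, 0.4, 0, 0], [0, -0.4, 0.35, 0, 0], [0, -0.35, 0.3, 0, 0]]]'

```text
t: 5.1
eef_pos: [0.4717, 0.1484, 0.1128]
tool_rot: [-0.0, 0.99, 0.142, -0.0]
contact_force: [-0.2, -0.3, -0.5]
gripper_width: -0.002
grasp_force: 0.0
```

arm_command --rows '[[[0, 0, 0, -0.3, 0], [0, 0, 0, -0.2, 0], [0, 0, 0, -0.1, 0], [0, 0, 0, -0.1, 0], [0, 0, 0, -0.1, 0], [0, 0, 0, -0.1, 0], [0, 0, 0, -0.06, 0], [0, 0, 0, -0.02, 0], [0, 0, 0, 0, 0], [0, 0, 0, 0, 0]]]'

```text
t: 6.35
eef_pos: [0.4729, 0.1467, 0.0558]
tool_rot: [0.001, 0.99, 0.141, -0.0]
contact_force: [-9.4, -3.1, 25.1]
gripper_width: -0.001
grasp_force: 12.7
```

arm_command --rows '[[[0, 0, 0, 0.5, 0], [0, 0, 0, 0.5, 0], [0, 0, 0, 0.5, 0], [0, 0.1, 0.4, 0, 0], [0, 0.2, 0.5, 0, 0], [0, 0.3, 0.5, 0, 0], [0, 0.35, 0.5, 0, 0], [0, 0, 0, 0, 0], [0, 0, 0, 0, 0], [0, 0, 0, 0, 0]]]'

```text
t: 7.6
eef_pos: [0.53, 0.2595, 0.1441]
tool_rot: [0.0, 0.99, 0.14, -0.0]
contact_force: [0.2, 0.2, -0.0]
gripper_width: -0.001
grasp_force: 0.0
```

arm_command --rows '[[[0, 0, 0.07, -0.4, 0], [0, 0, 0, -0.4, 0], [0, 0, 0, -0.2, 0], [0, 0, 0, -0.1, 0], [0, 0, 0, -0.1, 0], [0, 0, 0, -0.1, 0], [0, 0, 0, -0.1, 0], [0, 0, 0, -0.06, 0], [0, 0, 0, -0.03, 0], [0, 0, 0, 0, 0]]]'

```text
t: 8.85
eef_pos: [0.5308, 0.266, 0.056]
tool_rot: [-0.001, 0.99, 0.141, 0.001]
contact_force: [-1.0, 2.1, 10.0]
gripper_width: 0.003
grasp_force: 5.2
```

arm_command --rows '[[[0, 0, 0, 0.5, 0], [0, 0, 0, 0.5, 0], [0, 0, 0, 0.5, 0], [0, 0, 0, 0.5, 0], [0, -0.4, 0.8, 0, 0], [0, -0.4, 0.8, 0, 0], [0, -0.4, 0.8, 0, 0], [0, -0.4, 0.8, 0, 0], [0, 0, 0, 0, 0], [0, 0, 0, 0, 0]]]'

```text
t: 10.1
eef_pos: [0.4346, 0.4557, 0.174]
tool_rot: [0.001, 0.99, 0.141, -0.0]
contact_force: [0.9, -0.6, -0.9]
gripper_width: 0.003
grasp_force: 0.0
```

Run:
```python
from station import cams
import cv2,numpy as np
t=cams.read_camera("top")[160:260,220:370,::-1];s=cams.read_camera("scene")[165:250,290:390,::-1]
f=lambda a,k:cv2.convertScaleAbs(cv2.resize(a,None,fx=k,fy=k,interpolation=cv2.INTER_CUBIC),alpha=1.6)
a=f(t,3);b=f(s,3.5);b=cv2.copyMakeBorder(b,0,a.shape[0]-b.shape[0],0,0,0) if a.shape[0]>=b.shape[0] else b
cv2.imwrite("pics/after.png",np.hstack([a,b]))
```

```text
(no output)
```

View pics/after.png

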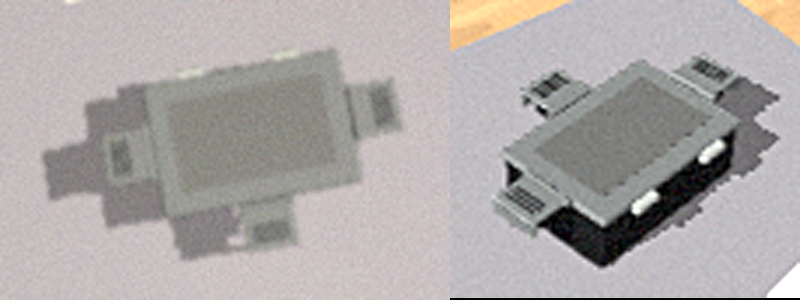

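In the picture all three tabs lie level with the lid: left at (122,157), right at (380,108) and front at (268,230) in the top view half. The arm is clear of everything, so I'm handing in.

```bash
python3 -c "
from station import job
print(job.hand_in())"
```

```text
the job is handed in; nothing more can be done
None
```

I pressed all three tabs of the long grey case down; they look level in the final picture. I never brought the gripper down near the small square case, and handed the job in with the arm clear at about 10 s; no verdict came back.

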